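Close up a row of lens job trays on a sloping rack

TASK

Take the loose lens tray from the bench and set it in the sloping rack, the right way up and resting on the board and the front lip, beside the two trays already there. Close the gaps: the tray must end butted flush against the last tray of the row, fronts in line, with the sliding end stop pushed up against its other side. Do not spill the tray, and leave the other things on the bench alone.

Things in the scene. Friction and masses are not known exactly. Their poses are not given: they have to be found in the camera images.
- tray: The loose lens job tray on the bench: open grey plastic tray with two clear lenses lying inside (fixed in it) and a paper ticket on each end, 150 mm long (its x), 56 mm wide (its y), 40 mm high (its z), walls 3 mm, 0.15 to 0.3 kg. Either end may face front. Origin: centre of its underside.
- row_tray_b: Last tray of the row, same make and size, clipped in the rack (fixed). Origin: centre of its underside, on the board. x (150 mm) points up the slope; its front end (x = -75 mm) touches the lip. y (56 mm) points to the other clipped tray; z is square to the board, 30 degrees off vertical. The board is z = 0, x -75 to +102, y down to -251 mm. Beside it, flush, is x = 0, y = -56, z = 0 mm.
- rack: Fixed aluminium rack, 345 mm wide (y), 160 mm deep; board slopes up 30 degrees from the low front (-x) to 118 mm at the back. Origin: on the bench under its middle; x to the high back, y along the row. The board meets the lip at x = -85, z = 30 mm; lip 8 mm thick, standing 18 mm off the board. Cheek and two clipped trays at the +y end; -y end open.
- end_stop (a joint): Travel of the end stop along the row towards the trays, m: 0 = farthest from the row, 0.18 = touching the last clipped tray with nothing between; about 0.124 with the loose tray between. It slides stiffly (about 2 N) and stays where it is left.
- end_stop_push (a point): Middle of the outer (-y) face of the end stop, 25 mm above the board. The stop is an upright aluminium plate on the board, 130 mm long up the slope, 10 mm thick along the row, top 44 mm above the board, centred at the same place up the slope as the trays; nothing stands outside it.
- cleaner: Bottle of lens cleaner, 48 mm across, 130 mm high, standing on the bench. Origin: centre of its underside. Bystander.
- case: Black hard spectacle case, 160 x 62 x 40 mm, lying on the bench. Origin: centre of its underside. Bystander.
- mug: White mug, 80 mm across, 90 mm high, standing on the bench. Origin: centre of its underside. Bystander.

How it is judged:
At the end, for the whole second after the job is handed in: The loose tray rests on the rack, upright, its front within 4 mm of the last row tray's, underside within 3 mm of its plane, parallel within 0.04 rad, gap under 2.5 mm; end stop up to the tray (joint above 0.1205, at most 3.5 mm of gap in all) (y of tray in the frame of row_tray_b between -0.0585 and -0.054 m and x of tray in the frame of row_tray_b between -0.004 and 0.004 m and z of tray in the frame of row_tray_b between -0.003 and 0.003 m and angle between the x axis of tray and the x axis of row_tray_b, either way round below 0.04 rad and angle between the z axis of tray and the z axis of row_tray_b, either way round below 0.04 rad and angle between tray's own z axis and vertical below 1 rad and value of joint end_stop above 0.1205 m and linear speed of tray below 0.01 m/s); the robot touches nothing.
It fails at once if the loose tray is tipped more than 60 degrees (spilt) (angle between tray's own z axis and vertical above 1.05 rad).
It fails at once if the bottle, case or mug is moved more than 25 mm (distance of any of cleaner, case, mug from where it was at the start of the episode above 0.025 m).
It also fails if it takes over 51 s, if anything falls off the work surface, if the arm or the gripper's body presses on something with over 40 N, if the wrist force passes 120 N, or if a joint passes its speed limit or range.

ROBOT

A 7-joint arm with a two-finger parallel gripper is mounted at the origin on the work surface. World frame = base frame: x ahead of the robot, y to its left, z up, the work surface at z = 0. Lengths are in m, angles in rad, forces in N, time in s.
With the tool pointing down it reaches from about 0.35 to 0.9 m from the base axis. Payload 8.1 kg.
Tool frame: the origin (TCP) lies at the very end of the fingers, on their centre line; the grasp point (between the pads) lies 19 mm behind it; z points along the fingers, y is the direction in which the jaws open and shut (so a half turn about z gives the same grasp; the last joint's range is limited). The gripper opens to 85 mm and grips with 20 to 120 N. Pads are 22 mm wide; open, the fingers measure 114 mm over their backs; the gripper's body (76 mm by 85 mm) begins 54 mm behind the grasp point. The pads swing forward as they close: fully open they stand 13 mm farther back than shut.
Start: joints at [1.127, 0.434, 0.025, 1.573, -0.012, 1.134, -0.075], TCP at [0.209, -0.589, 0.231] pointing down, gripper open.
Joint ranges: [-2.62, 2.62], [-0.44, 2.09], [-1.27, 1.32], [0.08, 2.57], [-1.32, 4.46], [0.12, 2], [-2.74, 2.74]. Speed limits (rad/s): [2.22, 2.22, 3.01, 3.01, 3.14, 3.14, 3.14].

INTERFACE

Orientations are given as a unit quaternion [x, y, z, w].
In Python, from rig import env, imaging gives the robot as it stands. Calls block until the motion is done:
- env.move_to(position, orientation): joint-space move of the TCP to a pose.
- env.movel(position, rot=None, vel=0.15, guard=None): straight line of the TCP; rot=None keeps the orientation; vel is the mean speed in m/s. With guard (N) it stops when the force on the tool has changed by that much, and returns True; else False.
- env.move_j(angles): joint-space move.
- env.let_go() and env.close(newtons=None): open the fingers fully, or close them until they stop; newtons is the grip in N (None keeps the last).
- env.dwell(seconds).
- env.inverse_kinematics(position, orientation): joint angles nearest the present ones, or None.
- env.observe(): the state.
- imaging.capture(name): name is "side" or "top" or "wrist"; returns a dict with "image" (384x512x3 uint8, red, green, blue), "depth" (384x512 float32, m along the optical axis (not along the pixel's ray), 0 where there is no reading), "fx", "fy", "cx", "cy" (pixels), "R" (3x3) and "t" (3): a world point X has camera coordinates R X + t. Camera axes: x right, y down, z forward; pixel columns grow to the right and rows downward; lengths in m; the calibration is good to about 2 mm. A picture is of the moment at which its call begins.
A pose or a line that the arm cannot do raises env.Unreachable and nothing moves.
- env.close_job(): hands the job in, once; it reports no verdict.
The state is a dict: "t": time; "q": joint angles; "qvel": joint speeds; "joint_efforts": joint torques, N m; "tool_pos": TCP position; "ee_rot": TCP orientation; "ft_force": force on the tool from outside, world axes, zero at the start; "torque": the same for the moment, N m; "width": finger opening in m.
Only numpy, scipy, OpenCV 4.12 (cv2) and the standard library are available. Lean on these libraries where they do the work, as an engineer would, in place of code of your own. Each camera call takes 0.05 s, during which the arm holds its last target.

## Working session

There is one attempt and no reset: what is moved stays moved. The work goes in short steps, each a Python script; the robot and the scene stay as the last script left them, time stands still between calls to the robot, and variables do not carry over. Pictures are saved under pics/ and viewed, and the job is handed in when it is done.

```bash
ls; mkdir -p pics
python3 - <<'E'
from rig import env, imaging
import cv2,numpy as np,pickle
for n in ["side","top","wrist"]:
    c=imaging.capture(n); pickle.dump(c,open(f"{n}0.pkl","wb"))
    cv2.imwrite(f"pics/{n}0.png",c["image"][:,:,::-1])
    print(n,c["fx"],c["cx"],c["cy"],np.round(c["R"],3).tolist(),np.round(c["t"],3))
s=env.observe();print(s["t"],s["tool_pos"],s["ee_rot"],s["width"])
E
```

```text
pics
side 411.26593291234315 261.72417582390705 193.09377776601403 [[-0.771, -0.637, -0.008], [-0.386, 0.478, -0.789], [0.507, -0.605, -0.614]] [0.426 0.241 0.984]
top 398.88091003303225 260.58560094038575 184.81570016106085 [[-0.017, -1.0, 0.01], [-0.995, 0.016, -0.1], [0.1, -0.012, -0.995]] [0.036 0.53  1.247]
wrist 287.32928336567943 259.60764685056887 196.23506661843962 [[0.334, -0.943, -0.001], [-0.895, -0.317, 0.313], [-0.295, -0.103, -0.95]] [-0.625 -0.038  0.381]
0.15 [ 0.20871607 -0.58872258  0.2307141 ] [ 9.85523063e-01  1.69540379e-01 -1.58296165e-04 -5.72061909e-04] 0.08548277148072397
```

View pics/top0.png

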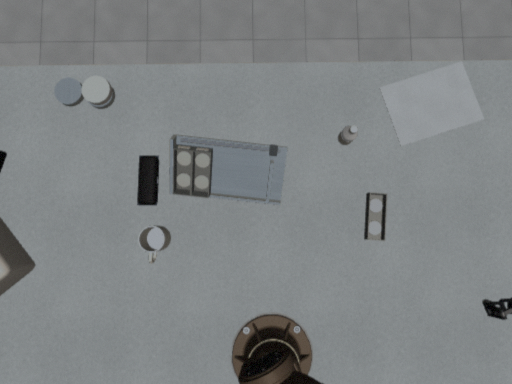

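View pics/side0.png

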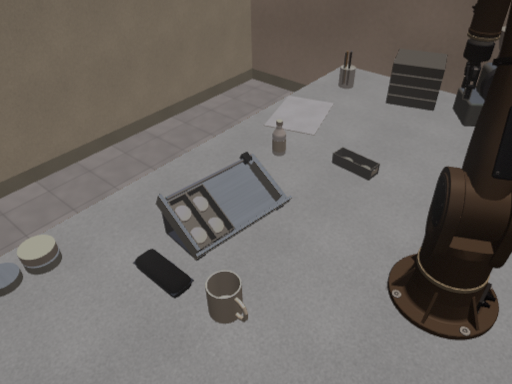

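View pics/wrist0.png

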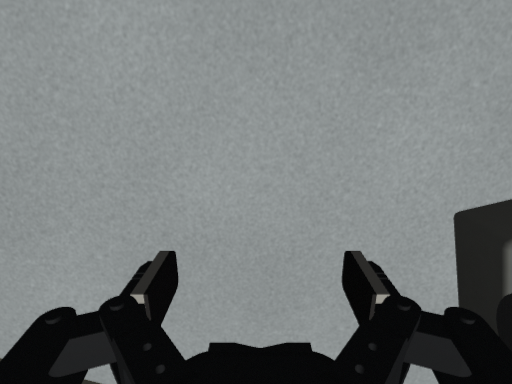

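```bash
cat > h.py <<'E'
import numpy as np,pickle,cv2
def cloud(c):
    d=c["depth"].astype(float);v,u=np.mgrid[0:d.shape[0],0:d.shape[1]]
    P=np.stack([(u-c["cx"])/c["fx"]*d,(v-c["cy"])/c["fy"]*d,d],-1)
    X=(P-c["t"])@np.asarray(c["R"]); X[d<=0]=np.nan
    return X
def proj(c,X):
    p=np.atleast_2d(X)@np.asarray(c["R"]).T+c["t"]; return np.stack([c["fx"]*p[:,0]/p[:,2]+c["cx"],c["fy"]*p[:,1]/p[:,2]+c["cy"]],1)
E
python3 - <<'E'
from h import *
c=pickle.load(open("top0.pkl","rb"));X=cloud(c)
np.set_printoptions(precision=3,suppress=True,linewidth=200)
for u in (188,204,240,272,280):
    print(u);print(np.c_[np.arange(130,206,4),X[130:206:4,u]])
im=c["image"]
a=cv2.resize(im[120:215,155:300],None,fx=5,fy=5,interpolation=cv2.INTER_CUBIC)
cv2.imwrite("pics/a.png",a[:,:,::-1])
b=cv2.resize(im[180:250,350:400],None,fx=8,fy=8,interpolation=cv2.INTER_CUBIC);cv2.imwrite("pics/b.png",b[:,:,::-1])
m=(X[...,2]>.025)&(X[...,2]<.06); m[:,:350]=0;m[:,400:]=0;m[:180]=0;m[250:]=0
p=X[m]; print(m.sum(),p.min(0),p.max(0),cv2.minAreaRect(p[:,:2].astype(np.float32)))
for s,(u0,u1,v0,v1) in dict(case=(130,165,145,215),mug=(130,180,215,270),bottle=(335,365,115,150)).items():
    q=X[v0:v1,u0:u1].reshape(-1,3);q=q[q[:,2]>.03];print(s,q.min(0),q.max(0))
E
```

```text
188
[[130.      0.719   0.263  -0.002]
 [134.      0.706   0.263  -0.004]
 [138.      0.666   0.243   0.114]
 [142.      0.656   0.245   0.106]
 [146.      0.641   0.243   0.118]
 [150.      0.626   0.24    0.131]
 [154.      0.619   0.245   0.106]
 [158.      0.609   0.247   0.094]
 [162.      0.597   0.247   0.091]
 [166.      0.588   0.251   0.068]
 [170.      0.577   0.252   0.061]
 [174.      0.564   0.251   0.066]
 [178.      0.551   0.252   0.064]
 [182.      0.539   0.252   0.059]
 [186.      0.529   0.256   0.039]
 [190.      0.516   0.255   0.046]
 [194.      0.502   0.252   0.064]
 [198.      0.494   0.263  -0.003]
 [202.      0.481   0.263  -0.002]]
204
[[130.      0.718   0.21   -0.   ]
 [134.      0.705   0.21   -0.001]
 [138.      0.665   0.195   0.117]
 [142.      0.65    0.193   0.13 ]
 [146.      0.643   0.196   0.107]
 [150.      0.626   0.193   0.13 ]
 [154.      0.618   0.196   0.107]
 [158.      0.608   0.198   0.097]
 [162.      0.596   0.198   0.094]
 [166.      0.585   0.199   0.087]
 [170.      0.575   0.201   0.072]
 [174.      0.563   0.202   0.065]
 [178.
[... 1846 characters left out ...]
  -0.033   0.097]
 [162.      0.593  -0.033   0.09 ]
 [166.      0.581  -0.033   0.086]
 [170.      0.57   -0.033   0.074]
 [174.      0.559  -0.033   0.07 ]
 [178.      0.547  -0.033   0.065]
 [182.      0.535  -0.033   0.06 ]
 [186.      0.523  -0.034   0.053]
 [190.      0.511  -0.034   0.044]
 [194.      0.499  -0.034   0.039]
 [198.      0.487  -0.034   0.033]
 [202.      0.476  -0.036  -0.001]]
250 [ 0.349 -0.37   0.025] [ 0.502 -0.303  0.045] ((0.42501187324523926, -0.3370710611343384), (0.058257412165403366, 0.1506682187318802), 84.83447265625)
case [0.474 0.356 0.03 ] [0.632 0.418 0.046]
mug [0.295 0.318 0.03 ] [0.408 0.397 0.094]
bottle [ 0.66  -0.275  0.031] [ 0.708 -0.227  0.134]
```

```bash
sleep 1; ls pics
```

```text
a.png
b.png
side0.png
top0.png
wrist0.png
```

View pics/a.png

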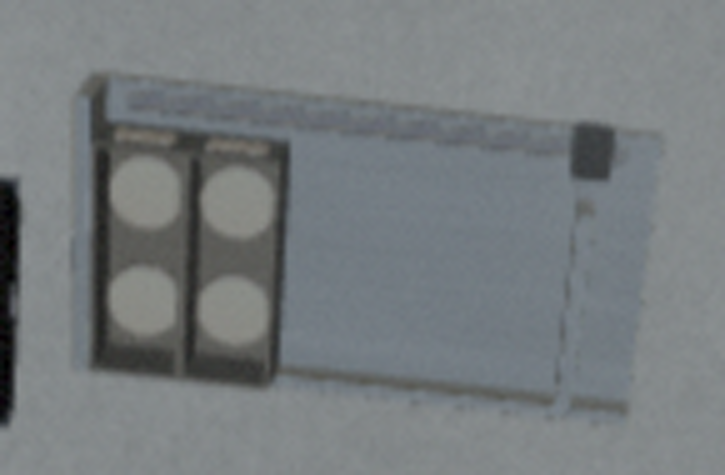

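View pics/b.png

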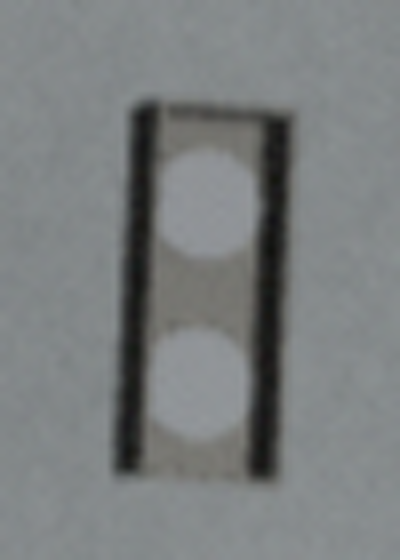

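```bash
cat >> h.py <<'E'
from scipy.spatial.transform import Rotation as Ro
def rot(yaw,tilt=0): return (Ro.from_euler('z',yaw)*Ro.from_euler('y',-tilt)*Ro.from_euler('x',np.pi))
def quat(yaw,tilt=0): return rot(yaw,tilt).as_quat()
def snap(name,tag):
    from rig import imaging
    c=imaging.capture(name);pickle.dump(c,open(tag+".pkl","wb"));cv2.imwrite(f"pics/{tag}.png",c["image"][:,:,::-1]);return c
E
python3 - <<'E'
from rig import env
from h import *
env.move_to([0.46,0.09,0.29],quat(-.07,np.pi/6)); snap("wrist","w1"); print(env.observe()["t"],env.observe()["q"])
env.move_to([0.36,-0.34,0.25],quat(-.07,0)); snap("wrist","w2"); print(env.observe()["t"],env.observe()["q"])
E
```

```text
2.7583 [ 0.70284451 -0.13734843 -1.04471963  2.1835638   0.18009387  0.55559758
 -2.1389372 ]
4.4333 [ 0.5558595   0.20389139  0.10939735  1.8616501  -0.02567966  1.07692651
 -0.9641631 ]
```

View pics/w1.png

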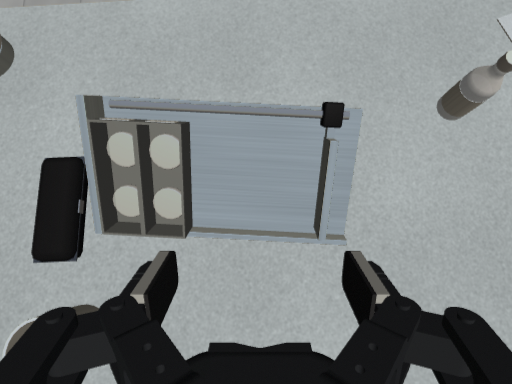

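View pics/w2.png

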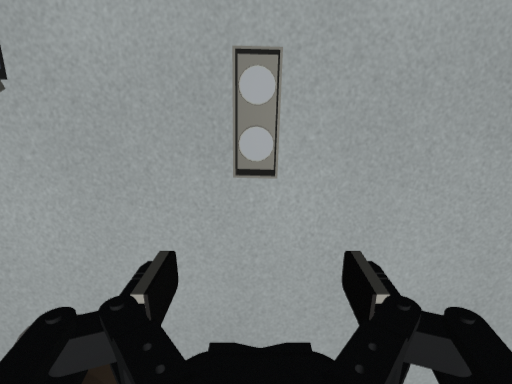

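Run:
```python
from h import *
np.set_printoptions(precision=4,suppress=True,linewidth=200)
c=pickle.load(open("w2.pkl","rb"));X=cloud(c)
m=(X[...,2]>.028)&(X[...,2]<.055); m[:, :200]=0;m[:,310:]=0;m[190:]=0
p=X[m];r=cv2.minAreaRect(p[:,:2].astype(np.float32));print("tray depth",m.sum(),r,p[:,2].max())
g=X[20:200,330:350].reshape(-1,3);print("bench z",np.nanmean(g[:,2]))
# corners by image, plane z=.04: mask non-bench
def onplane(c,uv,n,d):
    uv=np.atleast_2d(uv);ray=np.c_[(uv[:,0]-c["cx"])/c["fx"],(uv[:,1]-c["cy"])/c["fy"],np.ones(len(uv))]@np.asarray(c["R"])
    C=-np.asarray(c["R"]).T@c["t"]; return C+ray*((d-C@n)/(ray@n))[:,None]
P=onplane(c,[[233.5,46],[281.5,47],[277,177.5],[234,177]],np.array([0,0,1.]),.04);print(P,P.mean(0))
big=cv2.resize(c["image"][30:195,215:300],None,fx=3.6,fy=3.6,interpolation=cv2.INTER_CUBIC);cv2.imwrite("pics/w2b.png",big[:,:,::-1])
# board
c=pickle.load(open("w1.pkl","rb"));X=cloud(c)
B=X[130:222,200:310].reshape(-1,3);ctr=np.nanmean(B,0);n=np.linalg.svd(B[~np.isnan(B[:,0])]-ctr)[2][2];n*=np.sign(n[2]);print("board n",n,np.degrees(np.arccos(n[2])),"yaw",np.arctan2(-n[1],-n[0]),"resid",((B-ctr)@n).std(), "d",n@ctr)
big=cv2.resize(c["image"][85:250,70:200],None,fx=3.6,fy=3.6,interpolation=cv2.INTER_CUBIC);cv2.imwrite("pics/w1b.png",big[:,:,::-1])
big=cv2.resize(c["image"][85:250,240:370],None,fx=3.6,fy=3.6,interpolation=cv2.INTER_CUBIC);cv2.imwrite("pics/w1c.png",big[:,:,::-1])
```

```text
tray depth 1245 ((0.42654746770858765, -0.3387320935726166), (0.05609018728137016, 0.1503068506717682), 84.74505615234375) 0.04308222860089196
bench z 0.0007195039155424112
[[ 0.5031 -0.3195  0.04  ]
 [ 0.4984 -0.3724  0.04  ]
 [ 0.3502 -0.3599  0.04  ]
 [ 0.3547 -0.3056  0.04  ]] [ 0.4266 -0.3394  0.04  ]
board n [-0.4965  0.0633  0.8657] 30.03400485940548 yaw -0.12681860242291568 resid nan d -0.2153066373662681
```

View pics/w1b.png

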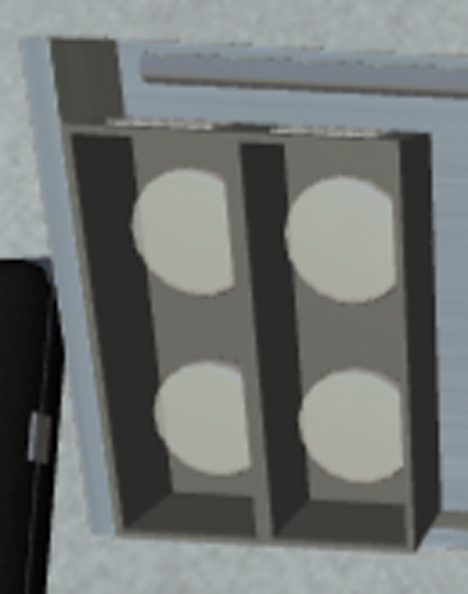

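View pics/w1c.png

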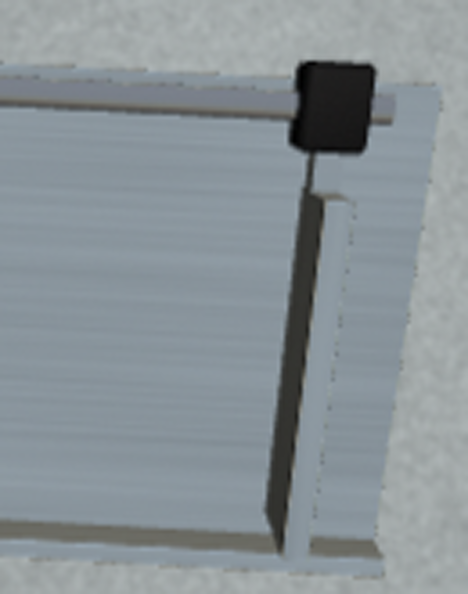

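View pics/w2b.png

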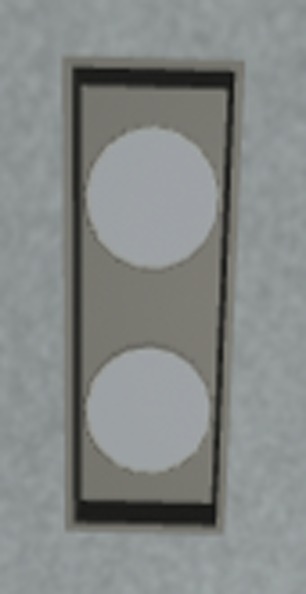

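Run:
```python
from h import *
from scipy.optimize import least_squares
np.set_printoptions(precision=4,suppress=True,linewidth=200)
c=pickle.load(open("w1.pkl","rb"))
# unknown: b origin (3), yaw. pitch 30 fixed
def T(p): return (Ro.from_euler('z',p[3])*Ro.from_euler('y',-np.pi/6)).as_matrix()
tr=np.array([[75,-28,40],[-75,-28,40],[75,84,40],[-75,84,40],[75,-28,0],[102,-251,0]])/1000.
uv=np.array([[400,136],[413,549],[68,130],[120,535],[432,134],[440,85]])/3.6+[70,85]; uv[5,0]+=170
X=cloud(c);B=X[130:222:4,200:310:4].reshape(-1,3);B=B[~np.isnan(B[:,0])]
def f(p):
    R=T(p);return np.r_[(proj(c,tr@R.T+p[:3])-uv).ravel(), ((B-p[:3])@R[:,2])*300/np.sqrt(len(B))*3]
r=least_squares(f,[.57,.2,.07,-.07],loss="soft_l1");p=r.x
print(p,np.round(f(p)[:12].reshape(-1,2),2), ((B-p[:3])@T(p)[:,2]).mean())
np.save("b.npy",p)
im=c["image"].copy()
R=T(p)
def box(lo,hi): return np.array([[x,y,z] for x in(lo[0],hi[0]) for y in(lo[1],hi[1]) for z in(lo[2],hi[2])])
E=[(0,1),(2,3),(4,5),(6,7),(0,2),(1,3),(4,6),(5,7),(0,4),(1,5),(2,6),(3,7)]
for tag in("w1","top0","side0"):
    c=pickle.load(open(tag+".pkl","rb"));s=2 if tag=="w1" else 1
    if tag=="w1": s=1.5
    im=cv2.resize(c["image"],None,fx=s,fy=s)
    for lo,hi in [((-.075,-.028,0),(.075,.028,.04)),((-.075,.028,0),(.075,.084,.04)),((-.065,-.218,0),(.065,-.208,.044)),((-.075,-.251,0),(.102,-.251,0))]:
        q=proj(c,box(lo,hi)@R.T+p[:3])
        for a,b in E: cv2.line(im,*(tuple(int(round((v+.5)*s-.5)) for v in q[k]) for k in(a,b)),(255,0,0),1)
    if tag!="w1":
        x0,x1,y0,y1=(155,300,120,215) if tag=="top0" else (140,300,140,260)
        im=cv2.resize(im[y0:y1,x0:x1],None,fx=4.8,fy=4.8)
    cv2.imwrite(f"pics/ov_{tag}.png",im[:,:,::-1])
```

```text
[ 0.5788  0.205   0.067  -0.1257] [[ 0.08  1.14]
 [ 0.77  0.91]
 [-1.62 -1.91]
 [-0.42  0.28]
 [-0.1  -0.51]
 [ 0.95  0.06]] 0.0011482635969249644
```

View pics/ov_w1.png

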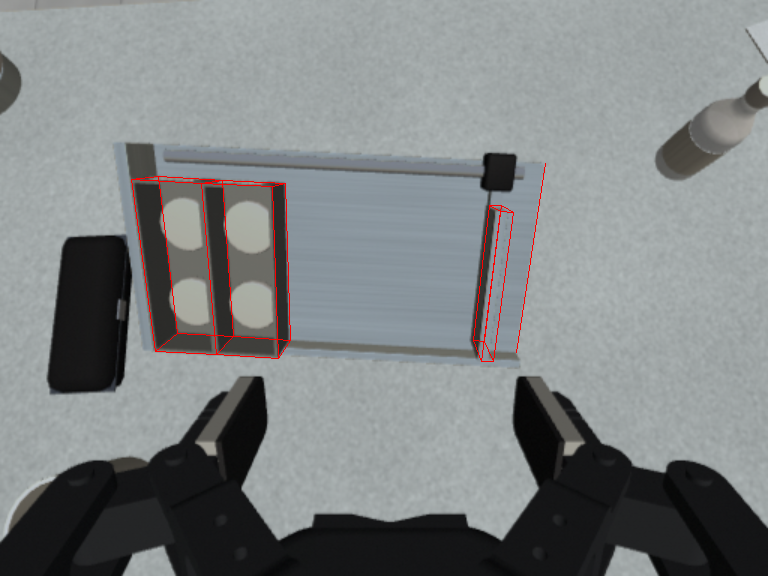

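View pics/ov_top0.png

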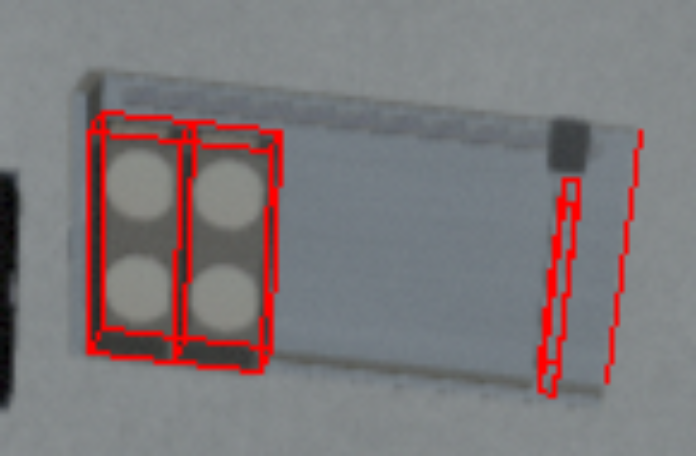

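View pics/ov_side0.png

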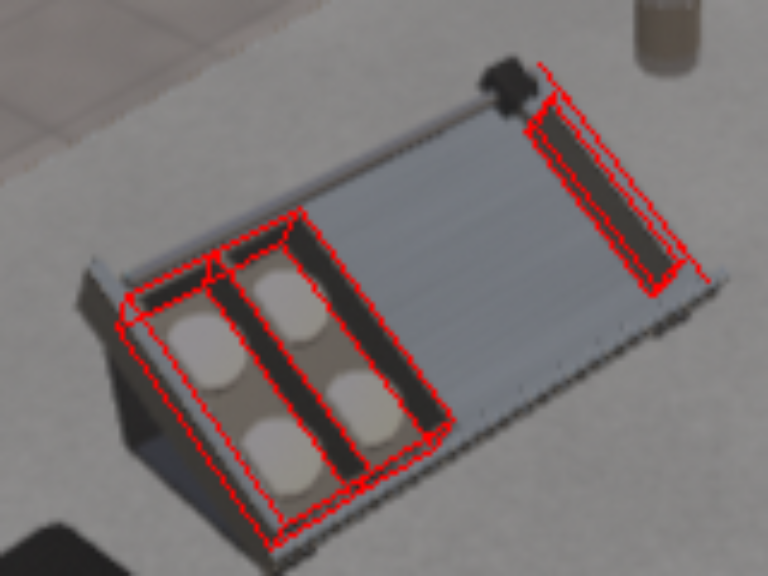

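```bash
cat > fit.py <<'E'
from h import *
from scipy.optimize import least_squares
np.set_printoptions(precision=4,suppress=True,linewidth=200)
def T(p): return (Ro.from_euler('z',p[3])*Ro.from_euler('y',-np.pi/6)).as_matrix()
M={"w1":([[75,-28,40],[-75,-28,40],[75,84,40],[-75,84,40],[75,-28,0],[102,-251,0],[-75,-251,18],[-83,-251,18],[-75,-251,0]],
 [[181.1,122.8],[184.7,237.5],[88.9,121.1],[103.3,233.6],[190,122.2],[362.2,108.6],[346.4,240],[346.4,245.3],[344.2,235.3]]),
"top0":([[-83,-251,18],[102,-251,0],[-75,84,40],[-75,-28,40],[75,-28,40],[75,84,40]],[[280.4,202],[287.6,146.6],[173.4,194],[209.4,197],[212.6,148.4],[173.6,148]]),
"side0":([[-75,-28,40],[75,-28,40],[-75,84,40],[102,-251,0]],[[233.1,227.5],[202.5,184.8],[196.7,253.5],[252.3,153.5]])}
C={k:pickle.load(open(k+".pkl","rb")) for k in M}
def f(x,cams,full=False):
    out=[];p=x[:4];R=T(p)
    for i,k in enumerate(cams):
        m,uv=M[k];c=dict(C[k]);o=x[4+3*i:7+3*i];c["t"]=c["t"]+o
        out+= [(proj(c,np.array(m)/1000@R.T+p[:3])-uv-(-.3)).ravel(), o/.001]
    return np.concatenate(out)
for cams in (["w1"],["top0"],["w1","top0","side0"]):
    r=least_squares(f,np.r_[.58,.2,.07,-.1,np.zeros(3*len(cams))],args=(cams,),loss="soft_l1",x_scale=np.r_[.01,.01,.01,.1,[.001]*3*len(cams)])
    print(cams,r.x,"\n",r.fun)
np.save("b.npy",r.x[:4])
E
python3 fit.py
```

```text
['w1'] [ 0.5796  0.2055  0.0656 -0.1266 -0.      0.     -0.    ] 
 [ 0.2782  1.3974  0.8838  0.7189 -0.989  -1.6852  0.0536  0.0411  0.0755 -0.1992  0.4263  0.5615  0.2711 -0.0349 -0.5264 -0.2715 -0.6927 -0.8898 -0.      0.     -0.    ]
['top0'] [ 0.5809  0.2052  0.058  -0.1148 -0.      0.      0.    ] 
 [ 0.315   0.9971 -0.177  -0.8095  0.3381 -0.6719  0.2144 -0.141  -1.1164  2.9705  0.1328 -0.3469 -0.      0.      0.    ]
['w1', 'top0', 'side0'] [ 0.5799  0.2055  0.0648 -0.1262 -0.      0.0002 -0.0003  0.0004 -0.0002  0.0001 -0.0003  0.0003 -0.0001] 
 [ 0.3445  1.4757  0.9795  0.6516 -0.8017 -1.5621  0.2423  0.0164  0.1177 -0.1264  0.2393  0.5818  0.172  -0.1719 -0.6217 -0.4136 -0.7868 -1.015  -0.0408  0.1695 -0.3025  0.1031  2.0062  0.2791
 -0.0253 -0.3583 -0.9244 -0.3332  0.0351 -1.1811  2.9405 -0.0996 -0.8242  0.4145 -0.1761  0.0885  0.6889  0.8047 -1.1256 -0.6564  2.5418 -3.9673 -0.2225  0.2227 -0.2507  0.2971 -0.0649]
```

```bash
cat > ov.py <<'E'
from fit import *
import sys
p=np.load("b.npy"); p[2]=.0675 
if len(sys.argv)>1: p[3]=float(sys.argv[1])
R=T(p)
E=[(0,1),(2,3),(4,5),(6,7),(0,2),(1,3),(4,6),(5,7),(0,4),(1,5),(2,6),(3,7)]
def box(lo,hi): return np.array([[x,y,z] for x in(lo[0],hi[0]) for y in(lo[1],hi[1]) for z in(lo[2],hi[2])])
for tag,(x0,x1,y0,y1) in dict(w1=(75,370,85,255),top0=(155,300,120,215)).items():
    c=C[tag];s=780/(x1-x0);im=cv2.resize(c["image"][y0:y1,x0:x1],None,fx=s,fy=s,interpolation=cv2.INTER_CUBIC)
    for lo,hi in [((-.075,-.028,0),(.075,.084,.04)),((-.083,-.251,0),(-.075,.09,.018)),((.102,-.251,0),(.102,.09,0))]:
        q=proj(c,box(lo,hi)@R.T+p[:3])
        for a,b in E: cv2.line(im,*(tuple(int(round((v+.5)*s)) for v in q[k]-[x0,y0]) for k in(a,b)),(255,0,0),1,cv2.LINE_AA)
    cv2.imwrite(f"pics/ov2_{tag}.png",im[:,:,::-1])
E
python3 ov.py >/dev/null
```

```text
(no output)
```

View pics/ov2_w1.png

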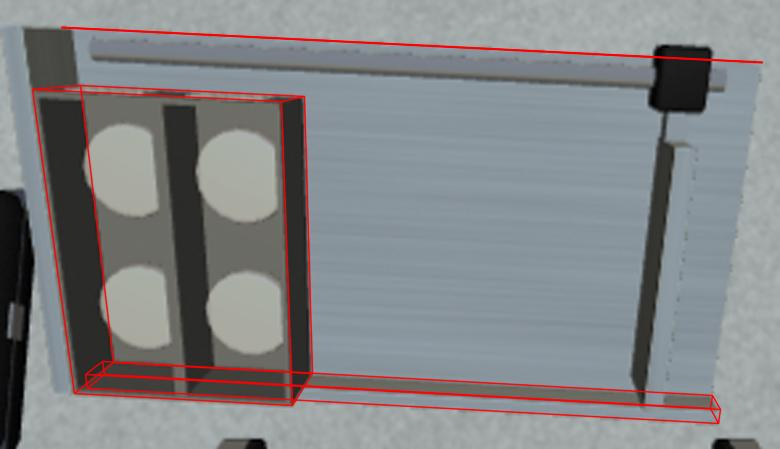

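View pics/ov2_top0.png

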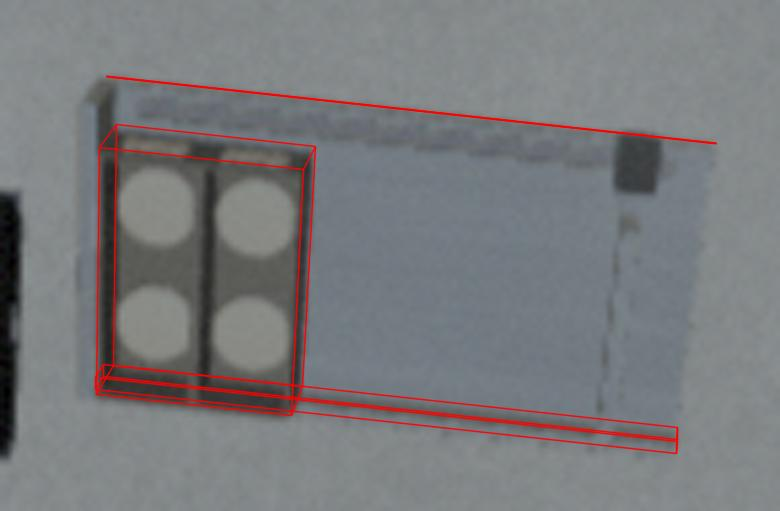

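```bash
sed -i 's/^p=np.load.*/p=np.load("b.npy"); p[:3]=[.5795,.2045,.0675]/' ov.py; python3 ov.py -0.108 >/dev/null
```

```text
(no output)
```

View pics/ov2_w1.png

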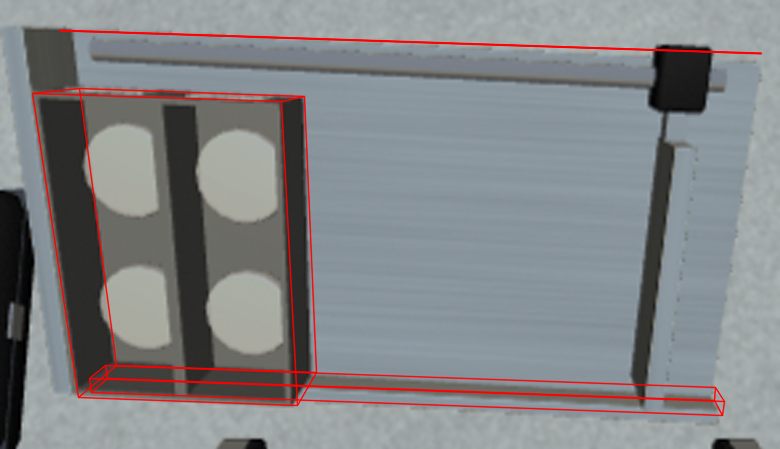

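View pics/ov2_top0.png

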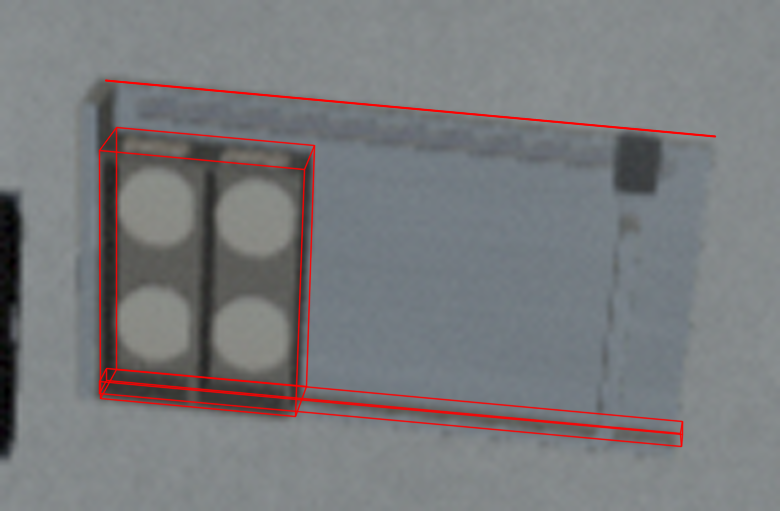

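```bash
cat >> h.py <<'E'
BO=np.array([.5795,.205,.0675]);BY=-.118
BR=(Ro.from_euler('z',BY)*Ro.from_euler('y',-np.pi/6)).as_matrix()
def W(x,y,z): return BO+BR@np.array([x,y,z])/1000.
def Bf(P): return BR.T@(np.asarray(P)-BO)*1000
BQ=quat(BY,np.pi/6)
def st(tag=""):
    from rig import env
    s=env.observe();print(tag,"t %.2f"%s["t"],"tcp",np.round(s["tool_pos"],4),"B",np.round(Bf(s["tool_pos"]),1),"F",np.round(s["ft_force"],1),"w %.4f"%s["width"]);return s
E
python3 - <<'E'
from rig import env
from h import *
g=[.4266,-.3388]
env.move_to([*g,.10],quat(-.09)); st()
print(env.movel([*g,.003],vel=.1,guard=10)); st("down")
env.close(40); env.dwell(.2); st("closed")
env.movel([*g,.06],vel=.1); st("up"); snap("wrist","w3")
s=env.observe();print("q",s["q"])
for P in [W(5,-98,60),W(5,-98,3),W(5,-98,120)]:
    print(P,env.inverse_kinematics(P,BQ))
E
```

```text
t 5.13 tcp [ 0.4267 -0.3391  0.1009] B [ -59.3 -558.3   72.7] F [-0.7 -0.3  0.6] w 0.0855
False
down t 6.25 tcp [ 0.427  -0.3391  0.0036] B [-107.6 -558.2  -11.7] F [-0.2 -0.   0.5] w 0.0855
closed t 6.83 tcp [ 0.4269 -0.339   0.0036] B [-107.7 -558.2  -11.6] F [-1.4  1.7  4.6] w 0.0557
up t 7.55 tcp [ 0.4263 -0.3386  0.0596] B [ -80.3 -557.8   37.3] F [-0.6  0.1 -2.5] w 0.0555
q [ 0.51873488  0.51231997  0.07414548  1.95489072 -0.05800021  0.67750416
 -1.0320898 ]
[0.54247145 0.11070351 0.12196152] [-1.222823    0.42517039  0.96921092  2.35978319 -1.10375574  0.11738937
 -0.99543354]
[0.57077326 0.1073483  0.07259808] [-0.59158483  0.43102997  0.18145101  2.30413426  1.76345029  0.19785174
  2.42824578]
[0.51268007 0.1142353  0.17392305] [-1.26734462  0.17673735  0.85233693  2.35586824  0.57469622  0.26147246
 -2.66873118]
```

View pics/w3.png

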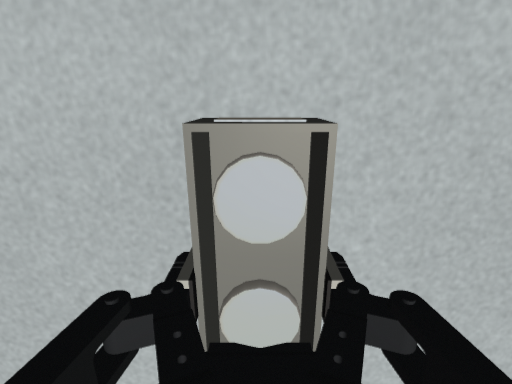

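Run:
```python
from rig import env
from h import *
np.set_printoptions(precision=2,suppress=True)
for deg in (10,15,20,25,30):
    for P in [W(0,-100,80),W(0,-100,3),W(0,-130,3)]:
        q=env.inverse_kinematics(P,quat(BY,np.radians(deg))); print(deg,q)
print(env.inverse_kinematics([.4266,-.3388,.003],quat(-.09,np.radians(-15))))
```

```text
10 [-0.34  0.32 -0.03  2.04  0.15  0.63 -2.17]
10 [-0.43  0.47  0.14  2.03  0.02  0.49 -2.02]
10 [-0.38  0.46  0.14  2.05  0.01  0.48 -1.95]
15 [-0.38  0.29 -0.02  2.11  0.27  0.52 -2.3 ]
15 [-0.51  0.45  0.21  2.1   0.06  0.36 -2.08]
15 [-0.45  0.44  0.21  2.13  0.04  0.34 -2.  ]
20 [-0.39  0.27 -0.05  2.18  0.47  0.43 -2.52]
20 [-0.69  0.45  0.41  2.19 -0.08  0.22 -1.96]
20 [-0.6   0.43  0.36  2.21 -0.06  0.2  -1.93]
25 [-0.61  0.25  0.17  2.27  0.64  0.32 -2.72]
25 [-0.96  0.52  0.73  2.28 -1.14  0.15 -0.94]
25 [-0.89  0.5   0.71  2.3  -1.31  0.15 -0.71]
30 [-1.37  0.43  1.16  2.38 -1.1   0.19 -0.98]
30 [-0.59  0.43  0.18  2.32  1.82  0.2   2.36]
30 [-0.53  0.42  0.18  2.34  2.03  0.19  2.22]
[ 0.4   0.71  0.15  1.79  0.02  0.89 -1.15]
```

Run:
```python
from rig import env
from h import *
g=np.array([.4266,-.3388])
env.movel([*g,.0045],vel=.1); env.let_go(); st("rel")
env.movel([*g,.09],vel=.2)
ax=np.array([np.cos(-.09),np.sin(-.09)])
t=g-.007*ax; r=np.radians(-15); q=quat(-.09,r)
# tool z dir
d=rot(-.09,r).as_matrix()[:,2]
P=np.r_[t,.005]
env.movel(P-d*.09,q,vel=.2); st("above"); snap("wrist","w4")
print(env.movel(P,vel=.12,guard=10)); st("down")
env.close(50); env.dwell(.2); st("closed")
env.movel([*t,.06],vel=.1); st("up"); snap("wrist","w5")
```

```text
rel t 8.72 tcp [ 0.4267 -0.3389  0.0046] B [-107.4 -558.1  -10.6] F [-0.2 -0.2  0.2] w 0.0851
above t 9.71 tcp [ 0.4432 -0.3393  0.0898] B [ -50.6 -556.5   54.9] F [-0.9 -0.2 -0.1] w 0.0850
False
down t 10.66 tcp [ 0.4201 -0.3385  0.0056] B [-112.6 -558.5   -6.4] F [-0.1  0.2  0.6] w 0.0855
closed t 11.24 tcp [ 0.4203 -0.3384  0.0057] B [-112.4 -558.4   -6.4] F [ 0.6 -1.2  5.8] w 0.0551
up t 11.94 tcp [ 0.4194 -0.338   0.0597] B [ -86.2 -558.    40.8] F [-0.3  0.1 -1.8] w 0.0553
```

View pics/w5.png

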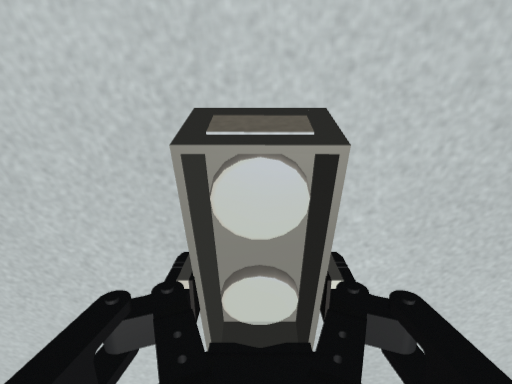

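Run:
```python
from rig import env
from h import *
q=quat(BY,np.radians(15)); s=env.observe()
env.movel([.42,-.338,.23],quat(-.09,0),vel=.3); st("up")
env.movel(W(-2,-98,165),q,vel=.3); st("over")
env.movel(W(-2,-98,5.6+15),vel=.25); st("near"); snap("wrist","w6"); snap("top","t6"); snap("side","s6")
```

```text
up t 12.71 tcp [ 0.4194 -0.3374  0.2287] B [  -1.8 -557.5  187.2] F [ 0.1  0.4 -1.9] w 0.0554
over t 14.39 tcp [0.484  0.1167 0.209 ] B [ -2.4 -98.9 164.8] F [-0.  -0.8 -2.6] w 0.0553
near t 15.12 tcp [0.5558 0.1089 0.0849] B [ -1.9 -98.2  21.1] F [-0.9  0.  -1.5] w 0.0556
```

View pics/w6.png

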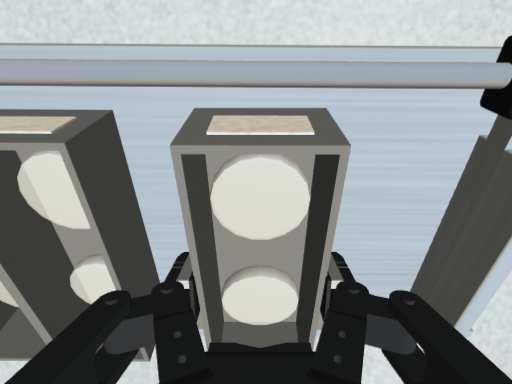

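View pics/s6.png

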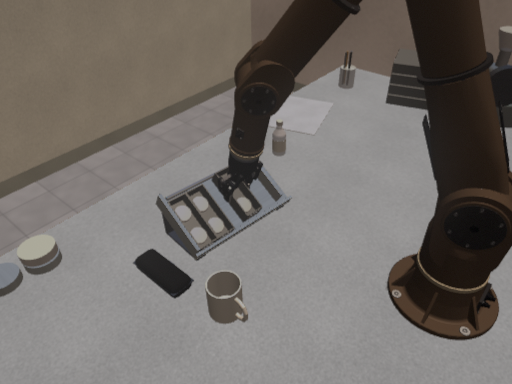

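Run:
```python
from rig import env
from h import *
env.movel(W(-2,-106,20.6),vel=.1)
print(env.movel(W(-2,-106,0.6),vel=.03,guard=5)); s=st("low")
b=Bf(s["tool_pos"])
print(env.movel(W(b[0]-16,b[1],b[2]+.5),vel=.03,guard=6)); st("lip"); snap("wrist","w7")
```

```text
True
low t 16.00 tcp [0.5613 0.1005 0.0726] B [  -2.4 -105.9    7.3] F [-0.2 -0.4  0.5] w 0.0555
True
lip t 16.31 tcp [0.5571 0.1008 0.0701] B [  -7.3 -106.1    7.3] F [1.  0.3 3.2] w 0.0554
```

View pics/w7.png

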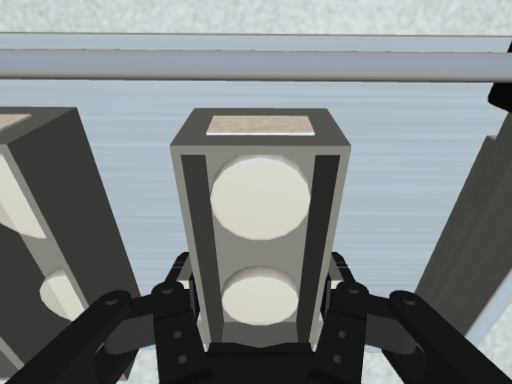

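Run:
```python
from rig import env
from h import *
env.let_go(); s=st("rel")
d=rot(BY,np.radians(15)).as_matrix()[:,2]
env.movel(np.array(s["tool_pos"])-.11*d,vel=.2); st("back"); snap("wrist","w8")
env.close(30)
b=Bf(env.observe()["tool_pos"])
try:
    env.movel(W(b[0],-252,b[2]),vel=.25); st("outside"); snap("wrist","w9")
except Exception as e: print(repr(e))
```

```text
rel t 16.77 tcp [0.5566 0.1006 0.0697] B [  -7.9 -106.4    7.1] F [ 0.1 -0.4  0. ] w 0.0853
back t 17.47 tcp [0.5281 0.1036 0.1753] B [  20.  -106.8  112.9] F [-0.5  0.8 -0.3] w 0.0855
outside t 19.02 tcp [ 0.5114 -0.0401  0.1762] B [  20.8 -251.4  113.5] F [ 0.8  0.1 -0.4] w -0.0002
```

View pics/w8.png

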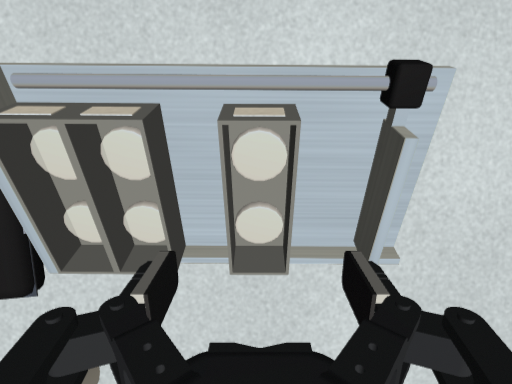

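View pics/w9.png

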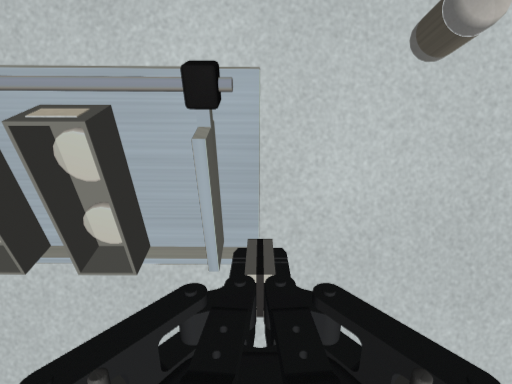

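Run:
```python
from rig import env
from h import *
print(env.movel(W(-5,-252,14),vel=.15,guard=8)); st("down")
print(env.movel(W(-5,-150,14),vel=.06,guard=12)); st("push1"); snap("wrist","w10")
```

```text
False
down t 19.90 tcp [ 0.5388 -0.0434  0.0776] B [  -4.6 -251.4   14.3] F [-0.2  0.5  0.4] w -0.0001
False
push1 t 21.75 tcp [0.5505 0.0572 0.0771] B [  -5.1 -150.2   14. ] F [ 1.3 -2.   0.1] w 0.0000
```

View pics/w10.png

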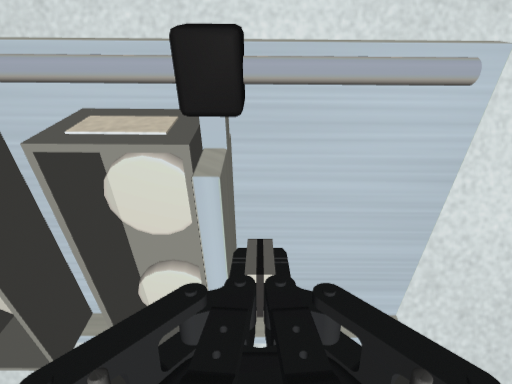

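Run:
```python
from rig import env
from h import *
print(env.movel(W(-5,-122,14),vel=.04,guard=12)); st("push2")
print(env.movel(W(-5,-92,14),vel=.02,guard=9)); st("push3"); env.dwell(.1); st(); snap("wrist","w11")
```

```text
False
push2 t 22.65 tcp [0.5536 0.086  0.077 ] B [  -5.4 -121.2   14.1] F [-0.3 -0.3  0.1] w -0.0004
True
push3 t 23.49 tcp [0.5552 0.0992 0.0767] B [  -5.5 -108.    13.8] F [-0.  -0.1 -0.2] w -0.0003
 t 23.59 tcp [0.5549 0.0991 0.0765] B [  -5.8 -108.1   13.8] F [ 0.4 -0.1 -0.3] w 0.0001
```

View pics/w11.png

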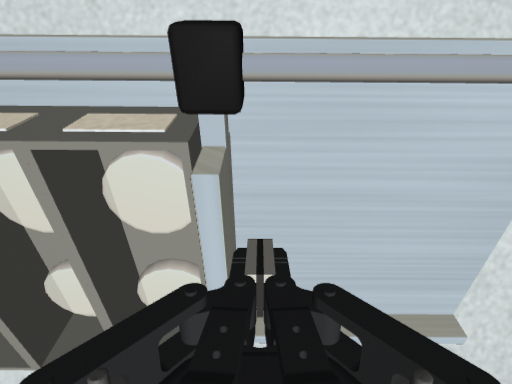

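```bash
python3 - <<'E'
from rig import env
from h import *
print(env.movel(W(-5.5,-98,14),vel=.015,guard=14)); s=st("push4")
b=Bf(s["tool_pos"])
env.movel(W(b[0],b[1]-25,b[2]),vel=.1); st("off")
env.movel(W(15,b[1]-25,110),vel=.2); 
env.movel(W(15,-105,150),vel=.25); st("view"); snap("wrist","w12"); snap("top","t12"); snap("side","s12")
E
python3 - <<'E'
import cv2,pickle
c=pickle.load(open("w12.pkl","rb"));cv2.imwrite("pics/w12b.png",cv2.resize(c["image"][30:290,60:400],None,fx=2.3,fy=2.3,interpolation=cv2.INTER_CUBIC)[:,:,::-1])
E
```

```text
True
push4 t 24.08 tcp [0.5544 0.099  0.076 ] B [  -6.5 -108.2   13.6] F [-0.1  0.9  0.1] w 0.0004
off t 24.48 tcp [0.5515 0.074  0.076 ] B [  -6.5 -133.4   13.6] F [-0.   0.4 -0.2] w -0.0001
view t 25.47 tcp [0.5054 0.1089 0.2042] B [  14.4 -104.2  149.5] F [ 0.5 -1.1 -0.2] w 0.0000
```

View pics/w12b.png

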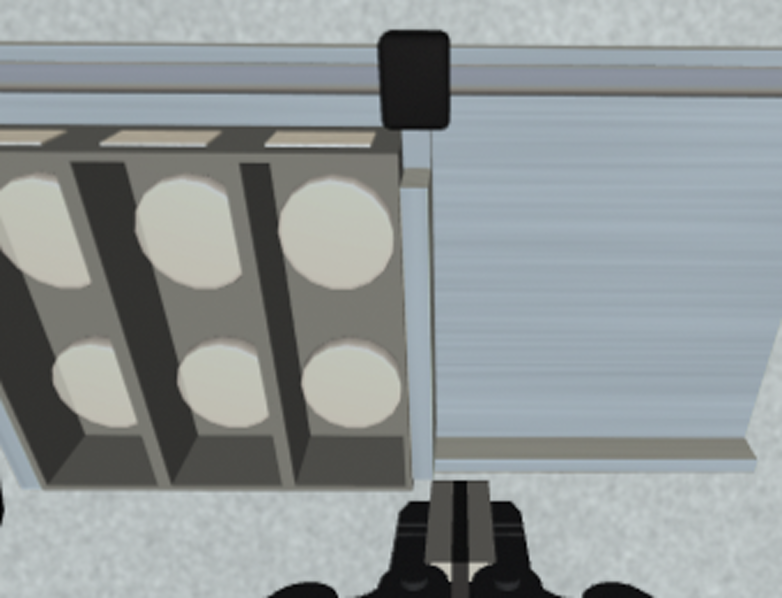

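Run:
```python
import cv2,pickle
c=pickle.load(open("w12.pkl","rb"));cv2.imwrite("pics/w12c.png",cv2.resize(c["image"][75:250,150:260],None,fx=3.4,fy=3.4*1,interpolation=cv2.INTER_LANCZOS4)[:,:,::-1])
```

```text
(no output)
```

View pics/w12c.png

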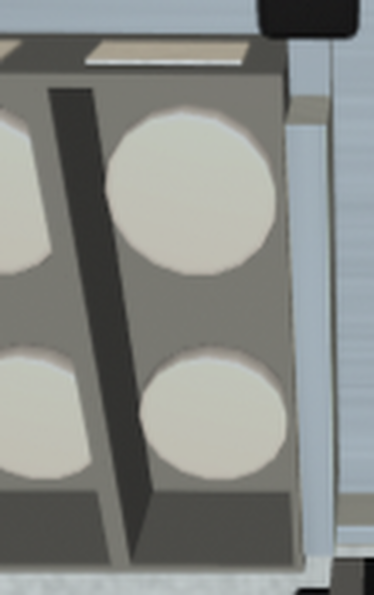

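View pics/s12.png

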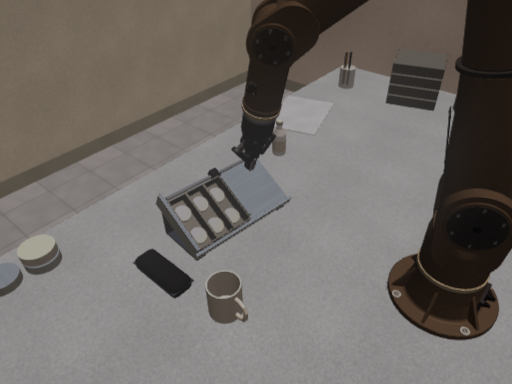

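Run:
```python
from rig import env
from h import *
st(); env.close_job()
```

```text
t 25.62 tcp [0.5051 0.107  0.2033] B [  13.9 -106.   148.8] F [-0.2  0.2 -0.2] w 0.0004
the job is handed in; nothing more can be done
```

The loose tray is in the rack beside the two clipped trays, with the end stop pushed up against it. I handed the job in at about 25.6 s of the 51 s allowed; no verdict was reported.

**What I did:** I picked the tray up once, set it back down and re-gripped it with the tool tilted 15°, because a straight grip put the wrist joint at its limit over the rack. I lowered it until it touched the board, slid it to the lip, and released it. I then pushed the end stop with closed fingers until the force guard tripped. That was at the expected position for tray against tray, and a second push stopped within 0.2 mm of the same place.

**Last checks:**
- **Alignment:** in the last wrist picture the fronts and backs of all three trays line up. The double wall between the loose tray and the row looks about 6 mm thick, so the gap is under 1 mm. There is no visible gap at the stop.
- **Bystanders and robot:** the bottle, case and mug look unmoved, and the gripper is clear of everything.

**What disagreed or was not measured:**
- My fits of the rack's heading differed by about 0.02 rad between pictures, so I used a middle value and relied on contact for the final fit.
- The board was touched 1.7 mm higher than predicted, within the calibration error.
- I did not read the stop's joint value directly; I inferred it from the contact position and the picture.

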